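Cap the leaning filling barrel and stand it up

ROBOT

A 7-joint arm with a two-finger parallel gripper is mounted at the origin on the work surface; the furniture and walls round the work are solid. World frame = base frame: x ahead of the robot, y to its left, z up, the work surface at z = 0. Lengths are in mm, angles in rad, forces in N, time in s.
With the tool pointing down it reaches from about 350 to 900 mm from the base axis. Payload 8.1 kg.
Tool frame: the origin (TCP) lies at the very end of the fingers, on their centre line; the grasp point (between the pads) lies 19 mm behind it; z points along the fingers, y is the line along which they close (so a half turn about z gives the same grasp; the last joint's range is limited). The gripper opens to 85 mm and grips with 20 to 120 N. Pads are 22 mm wide; open, the fingers measure 114 mm over their backs; the gripper's body (76 mm by 85 mm) begins 54 mm behind the grasp point. The pads swing forward as they close: fully open they stand 13 mm farther back than shut.
Start: joints at [1.093, 0.434, 0.025, 1.573, -0.012, 1.134, -0.075], TCP at [228.782, -581.636, 231.323] pointing down, gripper open.
Joint ranges: [-2.62, 2.62], [-0.44, 2.09], [-1.27, 1.32], [0.08, 2.57], [-1.32, 4.46], [0.12, 2], [-2.74, 2.74]. Speed limits (rad/s): [2.22, 2.22, 3.01, 3.01, 3.14, 3.14, 3.14].

INTERFACE

Orientations are given as a unit quaternion [w, x, y, z].
In Python, from workcell import status, imaging, robot gives the robot as it stands. The module is installed in compiled form; this text tells all that it offers.
- The arm moves only by the tool carry_out, never from a script. Its argument "deltas" is a list of rows, each an object with "hand": the opening, from 0 (shut) to 1 (fully open); "slide": the shift along the tool's x, y, z in mm, a list of three; "yaw": the turn about the tool's z in degrees. In form: [{"hand": hand, "slide": [dx, dy, dz], "yaw": yaw}, ...]. A call has 1 to 10 rows; each row is the pose to reach, as a shift and turn from the pose commanded when the call began, along the tool's axes at that moment; what a row does not reach only later rows make up. A row lasts 1/10 s, in which the tool goes at most 50 mm and 8.59 degrees, less where a joint would pass 70% of its speed; a pose out of reach is approached as far as the arm can. A call with a gripper value outside its range is refused whole. The fingers move at their own pace and stop on an object; "force" is the grip in N (left out, the last holds). Time passes only in rows, so rows that repeat a pose let the fingers close. It gives the time, the measured TCP pose, the force, the opening and the grip force at its end, in the units of the state.
- status.get_obs(): the state, without advancing time (a new reading comes with each control period).
- imaging.get_image(name): name is "scene" or "side" or "wrist"; returns the picture (420x560x3 uint8, red, green, blue); there is no depth.
- imaging.calibration(name): a dict with "fovy" (degrees; the focal length in pixels is half the picture's height over the tangent of half this angle, whatever the lens; pixels are square), "cx", "cy" (the principal point, pixels), "dist" ([k1, k2, p1, p2, k3] as OpenCV has them; the pictures are not rectified), "R" (3x3) and "t" (3): a world point X has camera coordinates R X + t. Camera axes: x right, y down, z forward; pixel columns grow to the right and rows downward; lengths in mm; the calibration is good to about 2 mm. A picture is of the moment at which its call begins: read the wrist's pose just before it. calibration takes no time and is no camera call; for the wrist camera it gives the pose at the moment of the call.
- robot.finish_job(): hands the job in; it is judged then, once.
The state is a dict: "t": time; "joint_pos": joint angles; "qd": joint speeds; "joint_torque": joint torques, N m; "tcp_pos": TCP position; "tcp_rot": TCP orientation; "force": force on the tool from outside, world axes, zero at the start; "torque": the same for the moment, N m; "finger_gap": finger opening in mm; "grip_force": force on a finger pad.
Only numpy, scipy, OpenCV 4.12 (cv2) and the standard library are available. Lean on these libraries where they do the work, as an engineer would, in place of code of your own. Each camera call takes 0.05 s, during which the arm holds its last target. There are 200 camera calls.

TASK

The jam-filling barrel leans in its stand with its mouth open. While it still leans, fit the bar-handled bayonet cap: pass its two lugs through the gaps in the mouth, push it in against the sprung seal and turn it clockwise until it stops and springs up into its lock. Only then swing the barrel fully upright, let go, and leave everything else on the table where it is.

Things in the scene. Friction and masses are not known exactly. Their poses are not given: they have to be found in the camera images.
- bayonet_cap: The cap, 62 mm high, 0.2 kg: a metal flange (86 mm across) with a black bar handle on top and a 60 mm round spigot with two lugs below. It stands on its spigot on the table, bar up. Origin: centre of the spigot's underside; z up through the bar. Along z: spigot 0 to 20 mm, flange 20 to 28 mm, bar 28 to 62 mm. A half turn about z makes no difference.
- cap_bar (a point): Middle of the cap's bar handle, 45 mm above the cap's origin; axes as the cap's. The bar is 64 mm long along x, 24 mm thick along y, 34 mm high, with rounded ends: grasp it across y.
- cap_lug (a point): Tip of one of the cap's two lugs, 37.5 mm from its axis along x and 7 mm above the cap's origin. The lugs point along +x and -x, under the bar's ends; each is 18 mm wide and lies 4 to 10 mm above the origin, with a narrower 2 mm nose below.
- barrel_mouth (a point): Centre of the barrel's round mouth, level with the top of its lip. z points out of the mouth along the barrel; y lies along the stand's pivot axis; the barrel leans towards -x, the robot's side. The collar is 94 mm across; the lip is 8 mm thick round a 64 mm opening, with two opposite gaps. Fully pushed in, the cap's flange lies on the lip and its origin is 20 mm below this point.
- mouth_gap (a point): Middle of one of the two gaps in the lip, 36 mm from the barrel's axis at the lip's top; the other is opposite. Seen from outside they lie 150 and -30 degrees from the mouth's x (counted towards y). Each is 22.4 mm wide and reaches 40 mm from the axis. A short dark raised bar on the collar's outside marks it. Axes as the mouth's.
- mouth_lock (a point): Over one of the two locked places, 36 mm from the axis along y; the other is opposite. With the cap 18 to 20 mm in, the lugs pass under the lip and turn 60 degrees clockwise (seen from outside) from the gaps to a stop here. Let off, the cap rises 5 mm, its lugs 3 mm into pockets that keep it from turning back: its origin is then 15 mm below the lip's top, its bar along y.
- mouth_seal (a point): Centre of the flat sprung seal disc (62 mm across) as it rests, 11 mm below the lip's top; the spigot's underside meets it there. It pushes back with 3.5 N at first and 9 N with the cap 20 mm in. Axes as the mouth's.
- barrel_pivot (a point): Centre of the barrel's pivot, on the barrel's axis 95 mm below the lip's top and 135 mm above the table; axes as at the mouth.
- barrel_tilt (a joint): Lean of the barrel from upright, rad: 0 is upright against the brace rod; larger leans the mouth towards the robot's side of the stand; up to 0.8. Friction in the pivot (about 0.9 N m) holds it at any angle; about 8 N at the cap moves it.
- filler_stand: The fixed stand: steel base plate 180 x 156 mm, 10 mm thick, with two upright cheeks 8 mm thick at 57 to 65 mm either side of the barrel, up to 190 mm high. Origin: on the table under the pivot; x points away from the robot, y along the pivot axis.
- spare_nozzle: Bystander: white plastic spare nozzle standing on its wide end, 48 mm across, 52 mm high; origin at the centre of its underside.
- timer: Bystander: white kitchen timer lying on its back, 70 x 64 x 19 mm; origin at the centre of its underside.
There are look-alikes about, which are no part of the job. Of the things that look like the bayonet_cap, the larger one is meant.

How it is judged (in metres and radians):
On the way:
1. the cap is locked in the mouth (lugs up in their pockets) while the barrel still leans by more than 17 degrees (value of joint barrel_tilt above 0.3 rad and angle between the x axis of bayonet_cap and the y axis of barrel_mouth, either way round below 0.12 rad and angle between the z axis of bayonet_cap and the z axis of barrel_mouth, either way round below 0.08 rad and z of bayonet_cap in the frame of barrel_mouth between -0.0175 and -0.013 m and distance between bayonet_cap and barrel_mouth below 0.02 m), for 0.2 s.
At the end, for the whole second after the job is handed in: The cap is locked in the barrel's mouth: bar within 7 degrees of the pivot axis, axis within 4.5 degrees of the barrel's, its underside 13 to 17.5 mm below the lip's top (sprung up, not held down); the barrel is upright within 3.4 degrees; all at rest and let go (value of joint barrel_tilt below 0.06 rad and angle between the x axis of bayonet_cap and the y axis of barrel_mouth, either way round below 0.12 rad and angle between the z axis of bayonet_cap and the z axis of barrel_mouth, either way round below 0.08 rad and z of bayonet_cap in the frame of barrel_mouth between -0.0175 and -0.013 m and distance between bayonet_cap and barrel_mouth below 0.02 m and linear speed of bayonet_cap below 0.02 m/s); the robot touches nothing.
It fails at once if the barrel is swung up (under 11 degrees of lean) before the cap is locked (value of joint barrel_tilt below 0.2 rad and (angle between the x axis of bayonet_cap and the y axis of barrel_mouth, either way round above 0.2 rad or distance between bayonet_cap and barrel_mouth above 0.025 m)).
It fails at once if the spare nozzle or the timer is moved by more than 30 mm (distance of any of spare_nozzle, timer from where it was at the start of the episode above 0.03 m).
It also fails if it takes over 48 s, if anything falls off the work surface, if the arm or the gripper's body presses on something with over 40 N, if the wrist force passes 120 N, or if a joint passes its speed limit or range.

## Working session

There is one attempt and no reset: what is moved stays moved. The work goes in short steps, Python scripts to look and compute and a tool call to move; the robot and the scene stay as the last step left them, time stands still between calls to the robot, and variables do not carry over. Pictures are saved under pics/ and viewed, at most 10 in all, crops included, and the job is handed in when it is done.

Besides the shell and the picture viewer there is one more tool, called after "Emit:" as name(argument=value, ...) on one line, values as JSON. carry_out: Moves the arm, as the interface text tells. Its arguments: {"type":"object","properties":{"deltas":{"type":"array"},"force":{"type":"number"}},"required":["deltas"]}

```bash
mkdir -p pics
python3 - <<'E'
from workcell import status, imaging
import cv2
o=status.get_obs();print({k:o[k] for k in('t','tcp_pos','tcp_rot','finger_gap','force')})
for n in('scene','side'):
    cv2.imwrite(f'pics/{n}0.png',imaging.get_image(n)[:,:,::-1]); c=imaging.calibration(n); print(n,c)
E
```

```text
{'t': 0.0, 'tcp_pos': array([ 228.57511811, -581.12950651,  230.50777588]), 'tcp_rot': array([-7.92677102e-04,  9.82495258e-01,  1.86285778e-01, -2.20840868e-04]), 'finger_gap': 85.58272599917693, 'force': array([-0.41835225,  0.6842588 ,  0.07995919])}
scene {'fovy': 51.48453408951314, 'cx': 290.8735367412, 'cy': 207.3043340435591, 'dist': array([-0.00672688,  0.        ,  0.        ,  0.        ,  0.        ]), 'R': array([[-0.90220919, -0.43095584,  0.01719434],
       [-0.34083358,  0.68797397, -0.64072169],
       [ 0.26429349, -0.58392541, -0.76758066]]), 't': array([367.28697706, 327.52455371, 917.24153031])}
side {'fovy': 49.7263406691149, 'cx': 279.06402048646396, 'cy': 203.71409247345667, 'dist': array([-0.02799365,  0.        ,  0.        ,  0.        ,  0.        ]), 'R': array([[-0.17101867,  0.98523887,  0.00754831],
       [ 0.84425314,  0.15048713, -0.51438338],
       [-0.50792643, -0.08159648, -0.85752712]]), 't': array([ 202.90146506, -283.23991118, 1234.00821567])}
```

View pics/scene0.png

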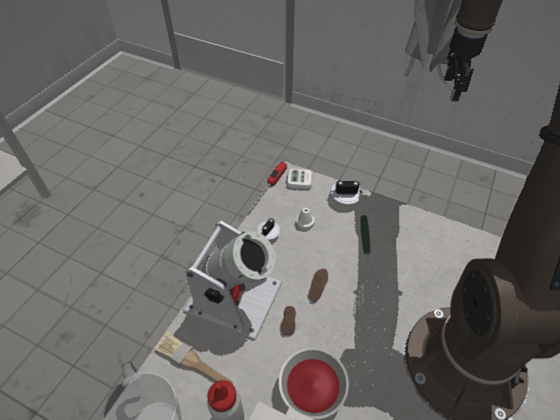

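View pics/side0.png

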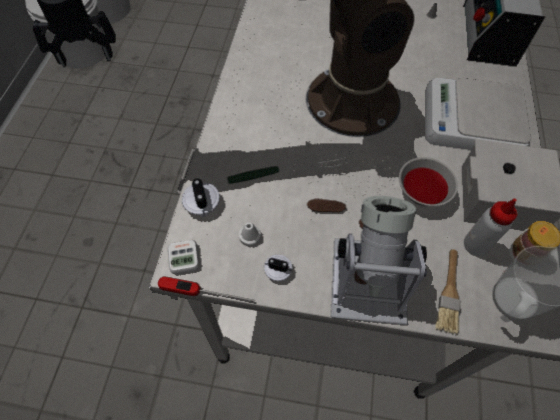

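The scene and side views show two cap look-alikes. One is at scene (346,190) / side (200,198) and is larger; the other, at scene (268,229) / side (278,267), is smaller. The larger one fits. The barrel mouth is at scene (253,256) / side (388,210). I'll confirm these in an enlarged composite.

Run:
```python
import cv2,numpy as np
a=cv2.imread('pics/scene0.png');b=cv2.imread('pics/side0.png')
def c(i,x,y,w,h,):
    return cv2.resize(i[y:y+h,x:x+w],(400,300),interpolation=cv2.INTER_CUBIC)
g=np.vstack([np.hstack([c(a,320,165,60,45),c(b,170,170,60,45)]),np.hstack([c(a,200,220,100,75),c(b,340,185,100,75)])])
cv2.imwrite('pics/comp.png',g)
```

```text
(no output)
```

View pics/comp.png

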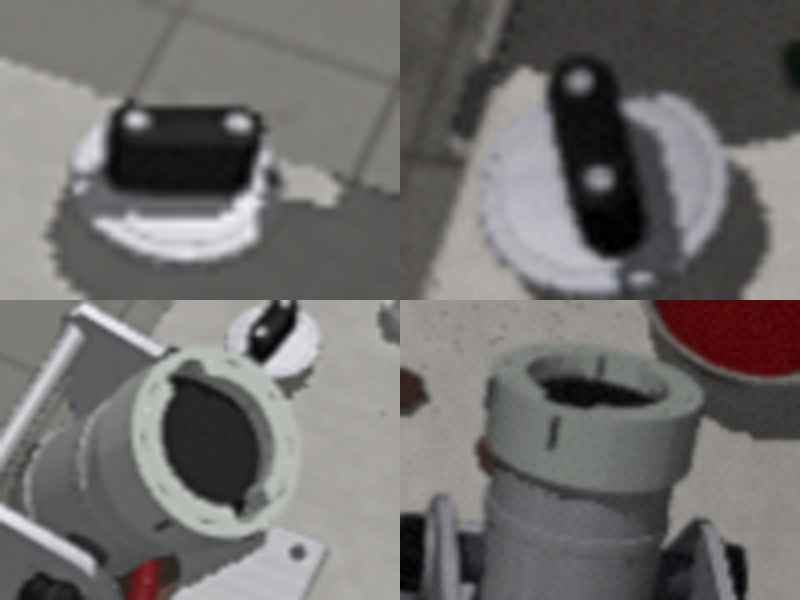

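The enlarged crop confirms the larger cap, with bar studs at scene (340.7,183),(355.7,183.3) and side (196.7,182),(199.7,197). The mouth centre is at scene (253.8,255.8) and side (388.8,204.5). The gaps are at scene (246,239.5),(261.5,271).

```bash
cat > h.py <<'E'
import numpy as np,cv2
from workcell import imaging
def K(c):
    f=210/np.tan(np.radians(c['fovy']/2)); return np.array([[f,0,c['cx']],[0,f,c['cy']],[0,0,1.]])
def ray(c,p):
    q=cv2.undistortPoints(np.array([[p]],float),K(c),c['dist'])[0,0]
    return -c['R'].T@c['t'], c['R'].T@np.array([*q,1.])
def onz(c,p,z):
    o,d=ray(c,p); return o+d*(z-o[2])/d[2]
def tri(l):
    A=np.zeros((3,3));b=np.zeros(3);R=[]
    for c,p in l:
        o,d=ray(c,p);d/=np.linalg.norm(d);P=np.eye(3)-np.outer(d,d);A+=P;b+=P@o;R.append((o,P))
    x=np.linalg.solve(A,b);return x.round(1),[round(np.linalg.norm(P@(x-o)),1) for o,P in R]
def proj(c,X):
    X=np.atleast_2d(np.asarray(X,float))
    return cv2.projectPoints(X,cv2.Rodrigues(c['R'])[0],c['t'],K(c),c['dist'])[0][:,0]
E
python3 - <<'E'
from h import *
s=imaging.calibration('scene');d=imaging.calibration('side')
for a in((340.7,183),(355.7,183.3)):print('sc stud',onz(s,a,62).round(1))
for a in((196.7,182),(199.7,197)):print('sd stud',onz(d,a,62).round(1))
print('mouth',tri([(s,(253.8,255.8)),(d,(388.8,204.5))]))
# stand pivot ends: side view cheek pivots (343,250),(426,252); scene knobs
print('piv side',onz(d,(343,250),135).round(1),onz(d,(426,252),135).round(1))
print('piv scene near knob',onz(s,(213,296),135).round(1))
# base plate corners side (z=10): front edge (332,318),(408,321), robot edge (335,238)
for p in((332,316),(408,319)):print('plate',onz(d,p,10).round(1))
for p in((279,285),(257,334)):print('plate sc',onz(s,p,10).round(1))
print('nozzle',onz(d,(249,240),0).round(0),'timer',onz(d,(183,258),10).round(0))
E
```

```text
sc stud [ 409.2 -309.6   62. ]
sc stud [ 373.  -326.4   62. ]
sd stud [ 374.2 -329.4   62. ]
sd stud [ 411.4 -312.4   62. ]
mouth (array([452.1,  74.5, 207.4]), [np.float64(2.1), np.float64(2.1)])
piv side [520.1   5.6 135. ] [497.  160.8 135. ]
piv scene near knob [506.  154.2 135. ]
plate [609.3   8.5  10. ]
plate [589.2 161.   10. ]
plate sc [432.6  11.4  10. ]
plate sc [421.6 139.6  10. ]
nozzle [ 466. -193.    0.] timer [ 538. -323.   10.]
```

Emit:
carry_out(deltas=[{"hand": 1, "slide": [0, 0, -50], "yaw": 0}, {"hand": 1, "slide": [0, 0, -100], "yaw": 0}, {"hand": 1, "slide": [0, 0, -150], "yaw": 0}, {"hand": 1, "slide": [0, 0, -200], "yaw": 0}, {"hand": 1, "slide": [0, 0, -250], "yaw": 0}, {"hand": 1, "slide": [0, 0, -300], "yaw": 0}, {"hand": 1, "slide": [0, 0, -350], "yaw": 0}, {"hand": 1, "slide": [0, 0, -400], "yaw": 0}, {"hand": 1, "slide": [0, 0, -450], "yaw": 0}, {"hand": 1, "slide": [0, 0, -500], "yaw": 0}])

```text
t: 1.1
tcp_pos: [222.6, -551.7, 664.2]
tcp_rot: [0.063, 0.981, 0.181, 0.023]
force: [1.9, -1.4, 0.3]
finger_gap: 85.4
grip_force: 0.0
```

Run:
```python
from workcell import status
o=status.get_obs();print({k:o[k].round(3) for k in('tcp_pos','tcp_rot','joint_pos')},o['t'])
```

```text
{'tcp_pos': array([ 222.586, -551.698,  664.233]), 'tcp_rot': array([0.063, 0.981, 0.181, 0.023]), 'joint_pos': array([ 0.772,  0.351,  0.682,  0.718, -0.294,  2.001,  0.061])} 1.1
```

Emit:
carry_out(deltas=[{"hand": 1, "slide": [0, 0, 50], "yaw": 0}, {"hand": 1, "slide": [0, 0, 100], "yaw": 0}, {"hand": 1, "slide": [0, 0, 150], "yaw": 0}, {"hand": 1, "slide": [0, 0, 150], "yaw": 0}])

```text
t: 1.5
tcp_pos: [231.1, -564.5, 508.8]
tcp_rot: [0.056, 0.982, 0.181, 0.022]
force: [0.4, 0.4, -0.4]
finger_gap: 85.0
grip_force: 0.0
```

```bash
cat >> h.py <<'E'
from scipy.spatial.transform import Rotation as Ro
from workcell import status
def st():
    o=status.get_obs();q=o['tcp_rot'];return o,Ro.from_quat([q[1],q[2],q[3],q[0]])
def sl(w):
    o,R=st();return R.inv().apply(w).round(1)
def info():
    o,R=st();print(round(o['t'],2),'p',o['tcp_pos'].round(1),'x',R.as_matrix()[:,0].round(3),'y',R.as_matrix()[:,1].round(3),'z',R.as_matrix()[:,2].round(3),'q',o['joint_pos'].round(2),'F',o['force'].round(1),'T',o['torque'].round(2),'gap',round(o['finger_gap'],1),round(o['grip_force'],1))
E
python3 -c "
from h import *
info();print(sl([-120,280,-100]))"
```

```text
1.5 p [ 231.1 -564.5  508.8] x [0.934 0.357 0.023] y [ 0.352 -0.928  0.118] z [ 0.063 -0.102 -0.993] q [ 0.65  0.27  0.66  1.21 -0.19  1.59  0.06] F [ 0.4  0.4 -0.4] T [ 0.14  0.02 -0.02] gap 85.0 0.0
[ -14.3 -314.    63. ]
```

Emit:
carry_out(deltas=[{"hand": 1, "slide": [-2, -45, 9], "yaw": 0}, {"hand": 1, "slide": [-4, -90, 18], "yaw": 0}, {"hand": 1, "slide": [-6, -135, 27], "yaw": 0}, {"hand": 1, "slide": [-8, -180, 36], "yaw": 0}, {"hand": 1, "slide": [-10, -225, 45], "yaw": 0}, {"hand": 1, "slide": [-12, -270, 54], "yaw": 0}, {"hand": 1, "slide": [-14, -310, 62], "yaw": 0}])

```text
t: 2.2
tcp_pos: [113.4, -294.0, 418.1]
tcp_rot: [0.067, 0.981, 0.179, 0.025]
force: [1.0, -0.1, 0.2]
finger_gap: 85.4
grip_force: 0.0
```

```bash
python3 -c "
from h import *
info();print(sl([0,0,-100]), sl([100,-200,-100]))"
```

```text
2.2 p [ 113.4 -294.   418.1] x [0.935 0.355 0.025] y [ 0.348 -0.927  0.141] z [ 0.074 -0.123 -0.99 ] q [ 0.46 -0.39  0.34  1.96  0.17  1.42 -0.44] F [ 1.  -0.1  0.2] T [0.17 0.05 0.02] gap 85.4 0.0
[ -2.5 -14.1  99. ] [ 19.9 206.  131. ]
```

```bash
python3 -c "
from h import *
print(sl(np.array([392,-319.5,130])-st()[0]['tcp_pos']))"
```

```text
[244.   79.9 308.8]
```

Emit:
carry_out(deltas=[{"hand": 1, "slide": [27, 9, 34], "yaw": 0}, {"hand": 1, "slide": [54, 18, 68], "yaw": -1}, {"hand": 1, "slide": [81, 27, 103], "yaw": -2}, {"hand": 1, "slide": [108, 36, 137], "yaw": -3}, {"hand": 1, "slide": [135, 44, 171], "yaw": -4}, {"hand": 1, "slide": [163, 53, 206], "yaw": -4}, {"hand": 1, "slide": [190, 62, 240], "yaw": -4}, {"hand": 1, "slide": [217, 71, 274], "yaw": -4}, {"hand": 1, "slide": [244, 80, 309], "yaw": -4}, {"hand": 1, "slide": [244, 80, 309], "yaw": -4}])

```text
t: 3.2
tcp_pos: [397.0, -319.3, 123.2]
tcp_rot: [0.066, 0.974, 0.216, 0.021]
force: [0.8, 1.0, 0.4]
finger_gap: 85.7
grip_force: 0.0
```

Run:
```python
from h import *
info()
c=imaging.calibration('wrist');i=imaging.get_image('wrist')[:,:,::-1].copy()
for z in(28,62):
  for p in proj(c,[[392,-319.5,z],[392+32*.908,-319.5+32*.42,z],[392-32*.908,-319.5-32*.42,z]]):cv2.circle(i,tuple(int(v) for v in p.round()),2,(0,0,255) if z==62 else (0,255,0),-1)
cv2.imwrite('pics/w1.png',i)
print(sl([392-st()[0]['tcp_pos'][0],-319.5-st()[0]['tcp_pos'][1],35-st()[0]['tcp_pos'][2]]))
```

```text
3.2 p [ 397.  -319.3  123.2] x [0.906 0.423 0.012] y [ 0.417 -0.898  0.137] z [ 0.069 -0.119 -0.99 ] q [ 0.31  0.32  0.26  2.11 -0.03  0.61 -0.56] F [0.8 1.  0.4] T [0.14 0.1  0.01] gap 85.7 0.0
[ -3.8 -14.   88.8]
```

View pics/w1.png

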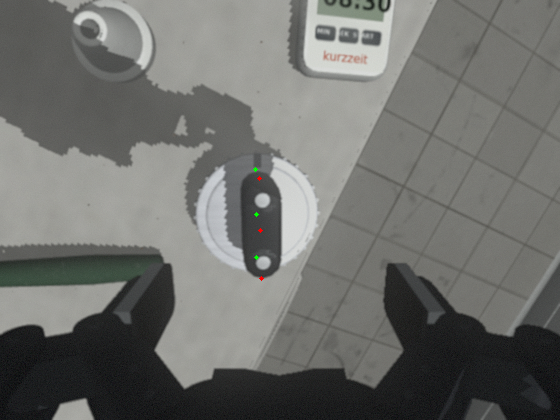

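The wrist picture shows the large cap at (258,215) with its bar from (261,173) to (262,277). That's within 2 mm of the prediction and aligned with the fingers. Going down.

Emit:
carry_out(deltas=[{"hand": 0.7, "slide": [-1, -7, 45], "yaw": 0}, {"hand": 0.6, "slide": [-2, -13, 78], "yaw": 0}, {"hand": 0.6, "slide": [-2, -14, 86], "yaw": 0}, {"hand": 0.6, "slide": [-2, -14, 86], "yaw": 0}], force=40)

```text
t: 3.65
tcp_pos: [390.5, -317.9, 38.9]
tcp_rot: [0.066, 0.974, 0.214, 0.021]
force: [-0.3, -0.4, 0.7]
finger_gap: 51.1
grip_force: 0.0
```

Emit:
carry_out(deltas=[{"hand": 0, "slide": [0, 0, 0], "yaw": 0}, {"hand": 0, "slide": [0, 0, 0], "yaw": 0}, {"hand": 0, "slide": [0, 0, -1], "yaw": 0}, {"hand": 0, "slide": [0, 0, -2], "yaw": 0}, {"hand": 0, "slide": [0, 0, -4], "yaw": 0}], force=40)

```text
t: 4.15
tcp_pos: [389.5, -316.1, 42.6]
tcp_rot: [0.066, 0.974, 0.215, 0.021]
force: [-0.0, -0.3, -1.4]
finger_gap: 23.8
grip_force: 38.6
```

```bash
python3 -c "
from h import *
info()"
```

```text
4.15 p [ 389.5 -316.1   42.6] x [0.907 0.421 0.013] y [ 0.415 -0.899  0.138] z [ 0.07 -0.12 -0.99] q [ 0.36  0.45  0.22  2.19 -0.07  0.39 -0.52] F [-0.  -0.3 -1.4] T [0.19 0.11 0.04] gap 23.8 38.6
```

```bash
python3 -c "
from h import *
p=st()[0]['tcp_pos']
for w in([390,-300,240],[480,150,500],[500,200,700]):print(sl(np.array(w)-p))"
```

```text
[   9.9   13.  -197.4]
[ 284.4 -318.3 -502.5]
[ 326.2 -327.3 -705.1]
```

Emit:
carry_out(deltas=[{"hand": 0, "slide": [2, 3, -49], "yaw": 0}, {"hand": 0, "slide": [5, 6, -98], "yaw": 0}, {"hand": 0, "slide": [10, 13, -147], "yaw": 0}, {"hand": 0, "slide": [10, 13, -197], "yaw": 0}, {"hand": 0, "slide": [35, -17, -225], "yaw": 0}, {"hand": 0, "slide": [60, -47, -253], "yaw": 0}, {"hand": 0, "slide": [85, -77, -280], "yaw": 0}, {"hand": 0, "slide": [110, -107, -308], "yaw": 0}, {"hand": 0, "slide": [134, -137, -336], "yaw": 0}, {"hand": 0, "slide": [159, -167, -364], "yaw": 0}], force=60)

```text
t: 5.15
tcp_pos: [438.1, -53.9, 382.7]
tcp_rot: [0.066, 0.974, 0.214, 0.021]
force: [1.5, -0.1, -2.6]
finger_gap: 22.6
grip_force: 64.2
```

```bash
python3 -c "
from h import *
info()
p=st()[0]['tcp_pos']
for w in([490,180,600],[500,200,1000]):print(sl(np.array(w)-p))"
```

```text
5.15 p [438.1 -53.9 382.7] x [0.907 0.421 0.013] y [ 0.415 -0.899  0.138] z [ 0.07 -0.12 -0.99] q [-0.14 -0.02  0.03  1.79  0.13  1.32 -1.27] F [ 1.5 -0.1 -2.6] T [ 0.13 -0.05  0.01] gap 22.6 64.2
[ 148.4 -158.9 -239.6]
[ 171.1 -117.5 -637.4]
```

Emit:
carry_out(deltas=[{"hand": 0, "slide": [21, -23, -34], "yaw": 0}, {"hand": 0, "slide": [42, -45, -68], "yaw": 0}, {"hand": 0, "slide": [63, -68, -102], "yaw": 0}, {"hand": 0, "slide": [85, -91, -137], "yaw": 0}, {"hand": 0, "slide": [106, -113, -171], "yaw": 0}, {"hand": 0, "slide": [127, -136, -205], "yaw": 0}, {"hand": 0, "slide": [148, -159, -240], "yaw": 0}, {"hand": 0, "slide": [151, -155, -290], "yaw": 0}, {"hand": 0, "slide": [154, -150, -340], "yaw": 0}, {"hand": 0, "slide": [157, -145, -390], "yaw": 0}])

```text
t: 6.15
tcp_pos: [501.2, 174.7, 616.6]
tcp_rot: [0.065, 0.975, 0.211, 0.009]
force: [1.0, 0.4, -3.8]
finger_gap: 23.0
grip_force: 64.4
```

Emit:
carry_out(deltas=[{"hand": 0, "slide": [0, 0, -50], "yaw": 0}, {"hand": 0, "slide": [0, 0, -100], "yaw": 0}, {"hand": 0, "slide": [0, 0, -150], "yaw": 0}, {"hand": 0, "slide": [0, 0, -200], "yaw": 0}])

```text
t: 6.55
tcp_pos: [445.3, 185.7, 723.6]
tcp_rot: [0.065, 0.968, 0.208, 0.122]
force: [1.2, 2.3, -2.6]
finger_gap: 22.7
grip_force: 64.3
```

```bash
python3 -c "
from h import *
info()"
```

```text
6.55 p [445.3 185.7 723.6] x [0.883 0.419 0.209] y [ 0.387 -0.905  0.177] z [ 0.264 -0.076 -0.962] q [-1.01  0.09  0.41  0.87  0.2   2.   -1.65] F [ 1.2  2.3 -2.6] T [0.21 0.24 0.04] gap 22.7 64.3
```

Emit:
carry_out(deltas=[{"hand": 0, "slide": [14, 4, -48], "yaw": 0}, {"hand": 0, "slide": [28, 8, -96], "yaw": 0}, {"hand": 0, "slide": [42, 12, -144], "yaw": 0}, {"hand": 0, "slide": [56, 16, -192], "yaw": 0}])

```text
t: 6.95
tcp_pos: [454.5, 187.9, 744.9]
tcp_rot: [0.061, 0.966, 0.212, 0.136]
force: [0.9, -0.1, -2.6]
finger_gap: 23.1
grip_force: 64.4
```

```bash
python3 -c "
from h import *
info()"
```

```text
6.95 p [454.5 187.9 744.9] x [0.873 0.426 0.236] y [ 0.393 -0.903  0.175] z [ 0.288 -0.06  -0.956] q [-1.53  0.17  1.26  0.82 -0.02  2.   -1.45] F [ 0.9 -0.1 -2.6] T [0.11 0.35 0.06] gap 23.1 64.4
```

Emit:
carry_out(deltas=[{"hand": 0, "slide": [48, 1, 12], "yaw": 0}, {"hand": 0, "slide": [96, 2, 24], "yaw": 0}, {"hand": 0, "slide": [144, 3, 36], "yaw": 0}, {"hand": 0, "slide": [192, 4, 48], "yaw": 0}])

```text
t: 7.35
tcp_pos: [571.0, 237.7, 724.5]
tcp_rot: [0.059, 0.964, 0.214, 0.147]
force: [-0.6, 3.0, -1.4]
finger_gap: 22.9
grip_force: 64.5
```

```bash
python3 -c "
from h import *
info()
print(sl([0,0,50]))"
```

```text
7.35 p [571.  237.7 724.5] x [0.865 0.43  0.259] y [ 0.395 -0.901  0.177] z [ 0.309 -0.051 -0.95 ] q [-0.9   0.38  0.74  0.55 -0.14  2.   -1.45] F [-0.6  3.  -1.4] T [0.23 0.49 0.08] gap 22.9 64.5
[ 12.9   8.9 -47.5]
```

Emit:
carry_out(deltas=[{"hand": 0, "slide": [42, 7, -24], "yaw": 0}, {"hand": 0, "slide": [84, 14, -48], "yaw": 0}, {"hand": 0, "slide": [126, 21, -72], "yaw": 0}, {"hand": 0, "slide": [168, 28, -96], "yaw": 0}, {"hand": 0, "slide": [210, 35, -120], "yaw": 0}])

```text
t: 7.85
tcp_pos: [630.5, 248.6, 723.1]
tcp_rot: [0.058, 0.96, 0.213, 0.173]
force: [0.3, -0.4, -2.3]
finger_gap: 23.1
grip_force: 64.4
```

```bash
python3 -c "
from h import *
info()
print(sl([0,0,50]))"
```

```text
7.85 p [630.5 248.6 723.1] x [0.849 0.43  0.307] y [ 0.39  -0.902  0.185] z [ 0.357 -0.038 -0.933] q [-0.75  0.49  0.68  0.38 -0.21  2.   -1.44] F [ 0.3 -0.4 -2.3] T [ 0.07  0.57 -0.05] gap 23.1 64.4
[ 15.4   9.3 -46.7]
```

Emit:
carry_out(deltas=[{"hand": 0, "slide": [50, 3, 0], "yaw": 0}, {"hand": 0, "slide": [100, 6, 0], "yaw": 0}, {"hand": 0, "slide": [150, 9, 0], "yaw": 0}, {"hand": 0, "slide": [200, 12, 0], "yaw": 0}, {"hand": 0, "slide": [250, 15, 0], "yaw": 0}, {"hand": 0, "slide": [300, 18, 0], "yaw": 0}, {"hand": 0, "slide": [350, 20, 0], "yaw": 0}])

```text
t: 8.55
tcp_pos: [737.7, 287.3, 666.7]
tcp_rot: [0.056, 0.956, 0.215, 0.194]
force: [0.4, -0.0, -1.3]
finger_gap: 23.0
grip_force: 64.3
```

```bash
python3 -c "
from h import *
info()
print(sl([0,0,50]))"
```

```text
8.55 p [737.7 287.3 666.7] x [0.833 0.432 0.346] y [ 0.389 -0.902  0.19 ] z [ 0.394 -0.024 -0.919] q [-0.58  0.73  1.02  0.08 -0.73  2.   -1.47] F [ 0.4 -0.  -1.3] T [ 0.08  0.52 -0.03] gap 23.0 64.3
[ 17.3   9.5 -45.9]
```

Emit:
carry_out(deltas=[{"hand": 0, "slide": [2, 8, -49], "yaw": 0}, {"hand": 0, "slide": [4, 16, -98], "yaw": 0}, {"hand": 0, "slide": [6, 24, -147], "yaw": 0}, {"hand": 0, "slide": [8, 32, -196], "yaw": 0}, {"hand": 0, "slide": [10, 40, -245], "yaw": 0}, {"hand": 0, "slide": [12, 48, -294], "yaw": 0}])

```text
t: 9.15
tcp_pos: [698.9, 253.0, 749.0]
tcp_rot: [0.051, 0.945, 0.215, 0.242]
force: [-0.2, -1.0, -3.1]
finger_gap: 22.8
grip_force: 64.4
```

```bash
python3 -c "
from h import *
info()
print(sl([0,0,50]))"
```

```text
9.15 p [698.9 253.  749. ] x [0.79  0.431 0.436] y [ 0.382 -0.902  0.201] z [ 0.48   0.008 -0.877] q [-0.57  0.61  0.65  0.08 -0.34  2.   -1.46] F [-0.2 -1.  -3.1] T [-0.05  0.7  -0.  ] gap 22.8 64.4
[ 21.8  10.  -43.9]
```

Emit:
carry_out(deltas=[{"hand": 0, "slide": [-2, 8, -49], "yaw": 0}, {"hand": 0, "slide": [-4, 16, -98], "yaw": 0}, {"hand": 0, "slide": [-6, 24, -147], "yaw": 0}, {"hand": 0, "slide": [-8, 32, -196], "yaw": 0}, {"hand": 0, "slide": [-10, 40, -245], "yaw": 0}, {"hand": 0, "slide": [-12, 48, -294], "yaw": 0}, {"hand": 0, "slide": [-14, 56, -343], "yaw": 0}, {"hand": 0, "slide": [-16, 64, -392], "yaw": 0}, {"hand": 0, "slide": [-18, 72, -441], "yaw": 0}])

```text
t: 10.05
tcp_pos: [650.4, 200.9, 835.5]
tcp_rot: [0.051, 0.928, 0.216, 0.298]
force: [1.0, -1.1, -2.3]
finger_gap: 22.8
grip_force: 64.4
```

```bash
python3 -c "
from h import *
info()
print(sl([0,0,50]))"
```

```text
10.05 p [650.4 200.9 835.5] x [0.729 0.431 0.531] y [ 0.371 -0.902  0.223] z [ 0.575  0.034 -0.817] q [-0.54  0.47  0.37  0.09 -0.06  2.   -1.41] F [ 1.  -1.1 -2.3] T [-0.15  0.86 -0.05] gap 22.8 64.4
[ 26.6  11.2 -40.9]
```

Emit:
carry_out(deltas=[{"hand": 0, "slide": [6, -4, -49], "yaw": 0}, {"hand": 0, "slide": [12, -8, -98], "yaw": 0}, {"hand": 0, "slide": [18, -12, -147], "yaw": 0}, {"hand": 0, "slide": [24, -16, -196], "yaw": 0}, {"hand": 0, "slide": [30, -20, -245], "yaw": 0}, {"hand": 0, "slide": [36, -24, -294], "yaw": 0}, {"hand": 0, "slide": [42, -28, -343], "yaw": 0}])

```text
t: 10.75
tcp_pos: [585.8, 215.0, 899.5]
tcp_rot: [0.045, 0.911, 0.217, 0.347]
force: [0.1, 0.3, -2.3]
finger_gap: 22.7
grip_force: 64.4
```

Run:
```python
from h import *
info()
# cap-in-hand: side picture for later; now barrel refinement from scene/side saved pics
s=imaging.calibration('scene');d=imaging.calibration('side')
from scipy.optimize import least_squares
# measured: mouth lip outer ellipse extremes & pivots
def frame(v):
    X,Y,yaw,th=v
    ex=np.array([np.cos(yaw),np.sin(yaw),0]);ey=np.array([-np.sin(yaw),np.cos(yaw),0])
    zm=-np.sin(th)*ex+np.cos(th)*np.array([0,0,1]);xm=np.cos(th)*ex+np.sin(th)*np.array([0,0,1])
    P=np.array([X,Y,135.]);return P,xm,ey,zm
def pts(v,cam):
    P,x,y,z=frame(v);M=P+95*z
    a=np.linspace(0,2*np.pi,181)
    c=proj(cam,M+47*(np.cos(a)[:,None]*x+np.sin(a)[:,None]*y));return c,M
def res(v):
    c,M=pts(v,s);P,x,y,z=frame(v)
    r=[c[:,0].min()-233.3,c[:,0].max()-274.5,c[:,1].min()-232,c[:,1].max()-280]
    c,M=pts(v,d); r+=[c[:,0].min()-362,c[:,0].max()-415.5,c[:,1].min()-195.7]
    # gaps (lip top, r=36) angles 150,-30 in scene
    for a,px in((150,(246,239.5)),(-30,(261.5,271))):
        a=np.radians(a);r+=list(.5*(proj(s,M+36*(np.cos(a)*x+np.sin(a)*y))[0]-px))
    return r
o=least_squares(res,[510,83,.14,.7]);print(o.x.round(3),np.round(o.fun,1))
P,x,y,z=frame(o.x);print('M',(P+95*z).round(1),'x',x.round(3),'y',y.round(3),'z',z.round(3))
for a in(150,-30):print(a,proj(s,P+95*z+36*(np.cos(np.radians(a))*x+np.sin(np.radians(a))*y)).round(1))
```

```text
10.75 p [585.8 215.  899.5] x [0.665 0.427 0.613] y [ 0.364 -0.902  0.233] z [ 0.652  0.068 -0.755] q [-0.69  0.39  0.77  0.08 -0.33  2.   -1.42] F [ 0.1  0.3 -2.3] T [-0.14  0.95 -0.01] gap 22.7 64.4
[501.804 118.931   0.77    0.763] [  1.2  -1.9   3.7  -4.1   1.5  -1.2  -1.   11.1  13.2 -11.  -13.2]
M [454.7  73.2 203.7] x [0.519 0.503 0.691] y [-0.696  0.718  0.   ] z [-0.496 -0.481  0.723]
150 [[268.2 265.8]]
-30 [[239.5 244.5]]
```

```bash
cat >> h.py <<'E'
def frame(v):
    X,Y,yaw,th=v
    ex=np.array([np.cos(yaw),np.sin(yaw),0]);ey=np.array([-np.sin(yaw),np.cos(yaw),0]);ez=np.array([0,0,1.])
    return np.array([X,Y,135.]),np.cos(th)*ex+np.sin(th)*ez,ey,-np.sin(th)*ex+np.cos(th)*ez
def mp(v,a,r,z):
    P,x,y,zz=frame(v);a=np.atleast_1d(np.radians(a))
    return P+(95+z)*zz+r*(np.cos(a)[:,None]*x+np.sin(a)[:,None]*y)
E
python3 - <<'E'
from h import *
from scipy.optimize import least_squares
s=imaging.calibration('scene');d=imaging.calibration('side')
A=np.arange(0,360,2)
def res(v,g=.5):
    c=proj(s,mp(v,A,47,0))
    r=[c[:,0].min()-233.3,c[:,0].max()-274.5,c[:,1].min()-232,c[:,1].max()-280]
    c=proj(d,mp(v,A,47,0)); r+=[c[:,0].min()-362,c[:,0].max()-415.5,c[:,1].min()-195.7]
    for a,px in((-30,(246,239.5)),(150,(261.5,271))): r+=list(g*(proj(s,mp(v,a,36,0))[0]-px))
    r+=list(.5*(proj(d,[[v[0]+65*np.sin(v[2]),v[1]-65*np.cos(v[2]),135]])[0]-(345,250)))
    r+=list(.5*(proj(d,[[v[0]-65*np.sin(v[2]),v[1]+65*np.cos(v[2]),135]])[0]-(425,252)))
    return r
for g in(0,.5):
    o=least_squares(res,[510,83,.14,.7],args=(g,));print(o.x.round(3),np.round(o.fun,1))
v=o.x
print('mark side -30',proj(d,mp(v,-30,47,-6)).round(0),'150',proj(s,mp(v,150,47,-6)).round(0),'scene -30',proj(s,mp(v,-30,47,-6)).round(0))
P,x,y,z=frame(v);print('M',(P+95*z).round(1),x.round(3),y.round(3),z.round(3))
a=cv2.imread('pics/scene0.png');b=cv2.imread('pics/side0.png');out=[]
for c,i,(x0,y0) in((s,a,(205,215)),(d,b,(340,170))):
    im=cv2.resize(i[y0:y0+100,x0:x0+100],(400,400),interpolation=cv2.INTER_CUBIC)
    for pts,col in((mp(v,A,47,0),(0,0,255)),(mp(v,A,32,0),(0,200,0)),(mp(v,[-30,150],40,0),(255,0,0)),(mp(v,[-30,150],47,-6),(255,0,255))):
        for p in proj(c,pts): cv2.circle(im,(int((p[0]-x0+.5)*4),int((p[1]-y0+.5)*4)),1 if len(pts)>5 else 4,col,-1)
    out.append(im)
cv2.imwrite('pics/fit.png',np.hstack(out))
E
```

```text
[5.10815e+02 8.26570e+01 1.46000e-01 6.86000e-01] [ 0.9  0.6 -0.6 -0.9  1.3  0.8  0.5  0.  -0.   0.   0.   2.4  0.6 -3.2
  0.5]
[5.11197e+02 8.24630e+01 1.39000e-01 6.86000e-01] [ 0.6  0.4 -0.6 -0.9  1.4  0.9  0.7  0.  -0.6  1.3  0.2  2.3  0.5 -3.2
  0.6]
mark side -30 [[381. 216.]] 150 [[265. 277.]] scene -30 [[242. 234.]]
M [451.6  74.1 208.5] [0.766 0.107 0.634] [-0.139  0.99   0.   ] [-0.628 -0.088  0.774]
```

View pics/fit.png

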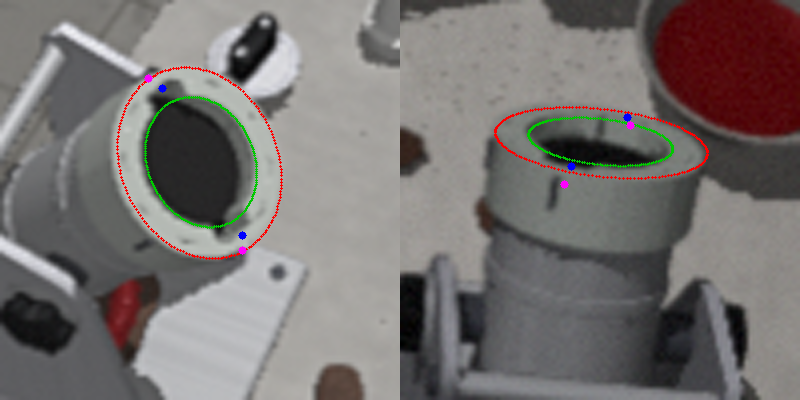

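The fit overlays the lip and gaps well. The scene (left) has the gaps at crop (162,90) and (242,235), and the mouth lean comes out at 0.686 rad. Moving to a stand-off on the barrel's axis.

```bash
python3 -c "
from h import *
p=st()[0]['tcp_pos']
print(sl(np.array([388.8,65.3,290])-p))"
```

```text
[-568.3  -78.8  321.7]
```

Emit:
carry_out(deltas=[{"hand": 0, "slide": [-40, -6, 23], "yaw": 8}, {"hand": 0, "slide": [-80, -11, 46], "yaw": 16}, {"hand": 0, "slide": [-120, -17, 69], "yaw": 24}, {"hand": 0, "slide": [-160, -22, 92], "yaw": 32}, {"hand": 0, "slide": [-200, -28, 115], "yaw": 40}, {"hand": 0, "slide": [-240, -34, 138], "yaw": 49}, {"hand": 0, "slide": [-280, -39, 161], "yaw": 49}, {"hand": 0, "slide": [-320, -45, 184], "yaw": 49}, {"hand": 0, "slide": [-360, -50, 207], "yaw": 49}, {"hand": 0, "slide": [-400, -56, 230], "yaw": 49}])

```text
t: 11.75
tcp_pos: [503.5, 157.4, 684.9]
tcp_rot: [-0.096, 0.924, -0.162, 0.334]
force: [0.2, 0.1, -0.6]
finger_gap: 23.0
grip_force: 64.2
```

```bash
python3 -c "
from h import *
info()
p=st()[0]['tcp_pos']
print(sl(np.array([388.8,65.3,290])-p))"
```

```text
11.75 p [503.5 157.4 684.9] x [ 0.725 -0.363  0.586] y [-0.234 -0.929 -0.285] z [ 0.648  0.069 -0.758] q [-1.32 -0.29  0.42  1.45  0.6   1.41 -2.73] F [ 0.2  0.1 -0.6] T [-0.11  0.99 -0.05] gap 23.0 64.2
[-281.1  225.2  218.7]
```

Emit:
carry_out(deltas=[{"hand": 0, "slide": [-20, 16, 15], "yaw": -8.5}, {"hand": 0, "slide": [-40, 32, 30], "yaw": -17}, {"hand": 0, "slide": [-60, 48, 46], "yaw": -25.5}, {"hand": 0, "slide": [-80, 64, 61], "yaw": -34}, {"hand": 0, "slide": [-100, 80, 77], "yaw": -42.5}, {"hand": 0, "slide": [-120, 96, 93], "yaw": -51}, {"hand": 0, "slide": [-140, 112, 109], "yaw": -59.5}, {"hand": 0, "slide": [-160, 128, 124], "yaw": -68}, {"hand": 0, "slide": [-180, 144, 140], "yaw": -76.5}, {"hand": 0, "slide": [-200, 160, 155], "yaw": -85}])

```text
t: 12.75
tcp_pos: [424.8, 95.4, 408.2]
tcp_rot: [0.155, 0.791, 0.501, 0.314]
force: [0.3, 0.4, -1.1]
finger_gap: 23.1
grip_force: 64.5
```

```bash
python3 -c "
from h import *
info()
o,R=st();p=o['tcp_pos']
print(sl(np.array([388.8,65.3,290])-p))
g=-np.array([.733,-.402,.549]);M=R.as_matrix();print(np.degrees(np.arctan2(g@M[:,1],g@M[:,0])))"
```

```text
12.75 p [424.8  95.4 408.2] x [0.3   0.89  0.342] y [ 0.696 -0.45   0.56 ] z [ 0.652  0.07  -0.755] q [-0.8  -0.44  0.09  2.22  0.59  0.81 -1.44] F [ 0.3  0.4 -1.1] T [-0.06  1.01 -0.02] gap 23.1 64.5
[-78.  -77.7  63.6]
-92.86163253058614
```

Emit:
carry_out(deltas=[{"hand": 0, "slide": [-8, -8, 6], "yaw": -8.5}, {"hand": 0, "slide": [-16, -16, 13], "yaw": -17}, {"hand": 0, "slide": [-24, -24, 20], "yaw": -25.5}, {"hand": 0, "slide": [-32, -32, 26], "yaw": -34}, {"hand": 0, "slide": [-40, -40, 33], "yaw": -42.5}, {"hand": 0, "slide": [-48, -48, 39], "yaw": -51}, {"hand": 0, "slide": [-56, -56, 46], "yaw": -59.5}, {"hand": 0, "slide": [-64, -64, 52], "yaw": -68}, {"hand": 0, "slide": [-72, -72, 58], "yaw": -76.5}, {"hand": 0, "slide": [-78, -78, 64], "yaw": -85}])

```text
t: 13.75
tcp_pos: [388.8, 66.3, 290.0]
tcp_rot: [0.326, 0.245, 0.904, 0.127]
force: [0.2, -1.2, -2.3]
finger_gap: 22.7
grip_force: 64.5
```

Emit:
carry_out(deltas=[{"hand": 0, "slide": [0, 0, 0], "yaw": -7.9}, {"hand": 0, "slide": [0, 0, 0], "yaw": -7.9}])

```text
t: 13.95
tcp_pos: [389.0, 66.8, 290.6]
tcp_rot: [0.334, 0.183, 0.919, 0.105]
force: [0.3, -0.2, -0.9]
finger_gap: 22.5
grip_force: 64.5
```

Run:
```python
from h import *
info()
o,R=st();p=o['tcp_pos'];Rm=R.as_matrix()
g=-np.array([.733,-.402,.549]);print(np.degrees(np.arctan2(g@Rm[:,1],g@Rm[:,0])))
ims=[]
c=imaging.calibration('wrist');i=imaging.get_image('wrist')[:,:,::-1].copy()
print('cam in tool',Rm.T@(-c['R'].T@c['t']-p))
cv2.imwrite('pics/w2raw.png',i)
D=40
A=np.radians(np.arange(0,360,5))
cc=p+D*Rm[:,2]
for z,r,col in((28,43,(0,0,255)),(20,43,(0,255,255)),(62,3,(0,255,0))):
    for q in proj(c,cc-z*Rm[:,2]+r*(np.cos(A)[:,None]*Rm[:,0]+np.sin(A)[:,None]*Rm[:,1])):cv2.circle(i,tuple(int(v) for v in q.round()),1,col,-1)
cv2.imwrite('pics/w2.png',i)
for n in('scene','side'):cv2.imwrite(f'pics/{n}2.png',imaging.get_image(n)[:,:,::-1])
```

```text
13.95 p [389.   66.8 290.6] x [-0.71   0.407 -0.575] y [0.267 0.911 0.315] z [ 0.652  0.07  -0.755] q [-0.78 -0.43  0.09  2.52  0.81  0.57 -0.09] F [ 0.3 -0.2 -0.9] T [-0.11  1.03  0.01] gap 22.5 64.5
-0.1354133436017068
cam in tool [  70.26463635   -1.34128363 -143.27158777]
```

View pics/w2.png

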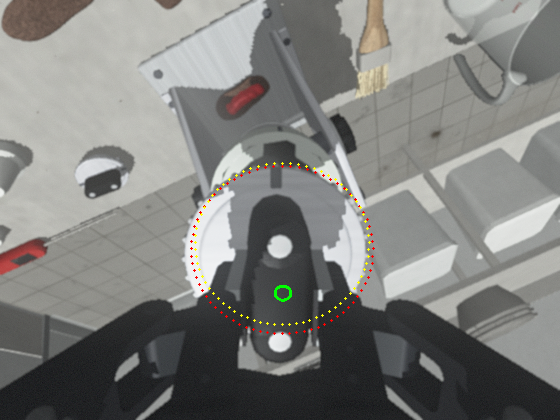

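The wrist view shows the cap held squarely: studs at (280,246),(280,343), and the flange matches the prediction with D=40. The collar is behind it with a gap mark near (276,165). I'll overlay the predicted mouth.

Run:
```python
from h import *
v=[511.2,82.46,.139,.686]
o,R=st();p=o['tcp_pos'];Rm=R.as_matrix()
c=imaging.calibration('wrist');i=cv2.imread('pics/w2raw.png')
x0,y0,k=150,100,4
im=cv2.resize(i[y0:y0+120,x0:x0+200],None,fx=k,fy=k,interpolation=cv2.INTER_CUBIC)
A=np.arange(0,360,3)
for P,col,r in((mp(v,A,47,0),(0,0,255),1),(mp(v,A,47,-24),(0,160,0),1),(mp(v,[150],47,0),(255,0,255),4),(mp(v,[150],47,-12),(255,0,255),4),(mp(v,[150],40,0),(255,0,0),4)):
    for q in proj(c,P):cv2.circle(im,(int((q[0]-x0+.5)*k),int((q[1]-y0+.5)*k)),r,col,-1)
cv2.imwrite('pics/w3.png',im)
```

```text
(no output)
```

View pics/w3.png

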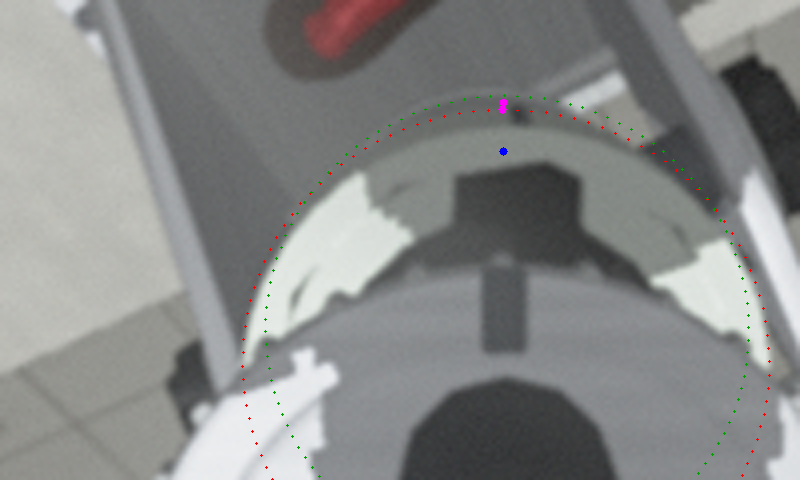

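The crop shows the gap mouth centred at (518,170), where I predicted (503,151), and the collar top at y≈127 against 110. So there are a few mm and degrees to correct. Refitting with these.

```bash
cat > fit.py <<'E'
from h import *
from scipy.optimize import least_squares
s=imaging.calibration('scene');d=imaging.calibration('side');w=imaging.calibration('wrist')
A=np.arange(0,360,2)
def res(v):
    c=proj(s,mp(v,A,47,0))
    r=[c[:,0].min()-233.3,c[:,0].max()-274.5,c[:,1].min()-232,c[:,1].max()-280]
    c=proj(d,mp(v,A,47,0)); r+=[c[:,0].min()-362,c[:,0].max()-415.5,c[:,1].min()-195.7]
    r+=list(.3*(proj(d,[[v[0]+65*np.sin(v[2]),v[1]-65*np.cos(v[2]),135]])[0]-(345,250)))
    r+=list(.3*(proj(d,[[v[0]-65*np.sin(v[2]),v[1]+65*np.cos(v[2]),135]])[0]-(425,252)))
    for a,px in((-30,(246,239.5)),(150,(261.5,271))): r+=list(.3*(proj(s,mp(v,a,36,0))[0]-px))
    c=proj(w,mp(v,A,47,0));r+=[c[:,0].min()-211,c[:,0].max()-342.5,c[:,1].min()-131.8]
    r+=list(proj(w,mp(v,150,40,0))[0]-(279.5,142.3))
    return r
o=least_squares(res,[511,82.5,.14,.686]);v=o.x;print(v.round(3),np.round(o.fun,1))
P,x,y,z=frame(v);M=P+95*z;print('M',M.round(1),x.round(3),y.round(3),z.round(3))
ob,R=st();p=ob['tcp_pos'];T=R.as_matrix()
g=-.866*x+.5*y
print('yaw err',np.degrees(np.arctan2(g@T[:,1],g@T[:,0])),'tilt err in tool xy',(T.T@-z).round(3))
print('M rel tcp in tool',(T.T@(M-p)).round(1))
E
python3 fit.py
```

```text
[5.11036e+02 7.91140e+01 9.20000e-02 6.51000e-01] [-0.9  0.1 -1.7 -2.   1.4  0.8  0.1  0.8 -0.2 -2.4  0.7 -0.2 -0.7  0.4
 -0.1  0.3  0.  -0.5 -0.6 -0.6]
M [453.7  73.8 210.6] [0.792 0.073 0.606] [-0.092  0.996  0.   ] [-0.604 -0.056  0.795]
yaw err 1.6327592600488228 tilt err in tool xy [ 0.053 -0.041  0.998]
M rel tcp in tool [  3.9  -2.5 103.4]
```

Emit:
carry_out(deltas=[{"hand": 0, "slide": [3.5, -2, 30], "yaw": 1.5}, {"hand": 0, "slide": [3.5, -2, 54], "yaw": 1.5}, {"hand": 0, "slide": [3.5, -2, 58], "yaw": 1.5}, {"hand": 0, "slide": [3.5, -2, 62], "yaw": 1.5}, {"hand": 0, "slide": [3.5, -2, 66], "yaw": 1.5}, {"hand": 0, "slide": [3.5, -2, 66], "yaw": 1.5}])

```text
t: 14.7
tcp_pos: [429.9, 71.3, 238.9]
tcp_rot: [0.333, 0.198, 0.915, 0.11]
force: [-0.1, -0.0, -2.5]
finger_gap: 23.2
grip_force: 64.5
```

Run:
```python
from h import *
o,R=st();print('Ftool',R.inv().apply(o['force']).round(1))
info()
c=imaging.calibration('wrist');i=imaging.get_image('wrist')[:,:,::-1].copy()
b=imaging.get_image('side')[:,:,::-1]; a=imaging.get_image('scene')[:,:,::-1]
f=lambda i,x,y,w,h:cv2.resize(np.ascontiguousarray(i[y:y+h,x:x+w]),(400,300),interpolation=cv2.INTER_CUBIC)
cv2.imwrite('pics/w4.png',np.vstack([np.hstack([f(i,180,90,200,150),f(b,330,140,120,90)]),np.hstack([f(a,200,190,120,90),f(i,0,0,560,420)])]))
```

```text
Ftool [ 1.5 -0.9  1.9]
14.7 p [429.9  71.3 238.9] x [-0.7    0.436 -0.566] y [0.289 0.897 0.334] z [ 0.653  0.07  -0.754] q [-0.55 -0.21  0.03  2.57  1.2   0.29 -0.46] F [-0.1 -0.  -2.5] T [-0.12  1.02  0.01] gap 23.2 64.5
```

View pics/w4.png

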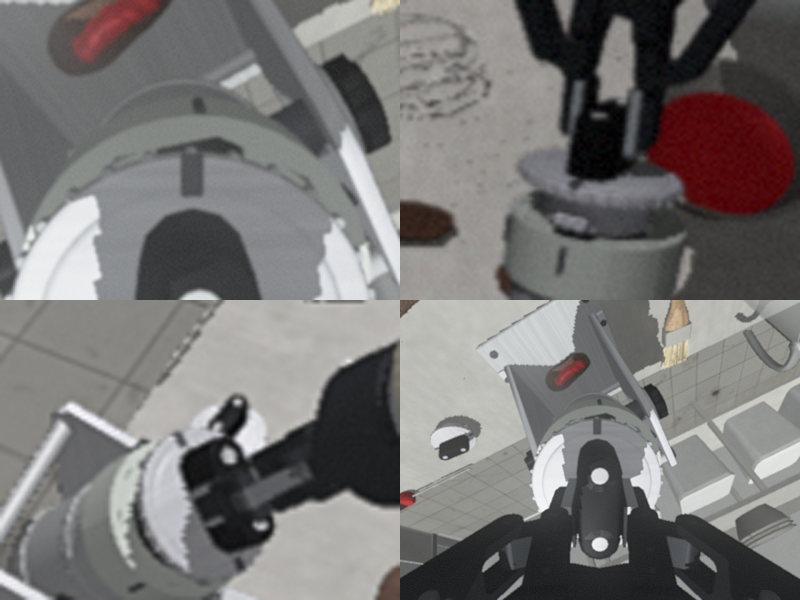

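The wrist crop (top-left) shows the cap's centreline at (192,172), and the visible gap spans about 178–243. The side crop shows the lug at (568,220), roughly over the collar mark at (560,262). Checking this numerically.

Run:
```python
from h import *
o,R=st();p=o['tcp_pos'];T=R.as_matrix()
w=imaging.calibration('wrist');d=imaging.calibration('side')
tp=lambda a:p+T@np.array(a,float)
print('cap mark',proj(w,[tp([43,0,12]),tp([36,0,12]),tp([30,0,-22]),tp([20,0,-22]),tp([-20,0,-22])]).round(1))
print('lug side',proj(d,[tp([-37.5,0,33]),tp([-37.5,9,33]),tp([-37.5,-9,33])]).round(1))
for v in([511.04,79.11,.092,.651],[511.2,82.46,.139,.686],[511.1,80.8,.115,.668]):
    print('gap',proj(w,mp(v,[150],40,0)).round(1),'mark wrist',proj(w,mp(v,[150],47,-6)).round(1),'mark side',proj(d,mp(v,[-30],47,-8)).round(1),'gap side',proj(d,mp(v,[-30],38,0)).round(1))
    P,x,y,z=frame(v);M=P+95*z;g=-.866*x+.5*y;print(np.degrees(np.arctan2(g@T[:,1],g@T[:,0])).round(1),(T.T@-z).round(3),(T.T@(M-p)).round(1))
```

```text
cap mark [[281.8 165.6]
 [281.8 181.2]
 [282.5 218.1]
 [282.5 244. ]
 [282.2 337.2]]
lug side [[382.6 207.9]
 [387.6 209. ]
 [377.7 206.8]]
gap [[280.9 162.4]] mark wrist [[280.4 146.5]] mark side [[379.3 217.2]] gap side [[381.8 211.4]]
0.3 [ 0.052 -0.042  0.998] [ 0.6 -0.5 37.6]
gap [[275.9 156.7]] mark wrist [[275.5 141.1]] mark side [[380.4 216.7]] gap side [[382.6 210.8]]
-1.9 [0.037 0.001 0.999] [ 3.3 -1.5 37.8]
gap [[278.5 159.5]] mark wrist [[278.1 143.8]] mark side [[379.9 216.9]] gap side [[382.3 211.1]]
-0.8 [ 0.045 -0.021  0.999] [ 2.  -0.9 37.7]
```

Emit:
carry_out(deltas=[{"hand": 0, "slide": [1, 1.5, 1], "yaw": 0}, {"hand": 0, "slide": [1, 1.5, 3], "yaw": 0}, {"hand": 0, "slide": [1, 1.5, 5], "yaw": 0}, {"hand": 0, "slide": [1, 1.5, 7], "yaw": 0}, {"hand": 0, "slide": [1, 1.5, 7], "yaw": 0}])

```text
t: 15.35
tcp_pos: [434.0, 73.6, 233.7]
tcp_rot: [0.333, 0.197, 0.916, 0.11]
force: [-0.0, -0.6, -2.6]
finger_gap: 23.0
grip_force: 64.5
```

```bash
cat > f.py <<'E'
from h import *
o,R=st();T=R.as_matrix();p=o['tcp_pos']
print('Ftool',R.inv().apply(o['force']).round(1),'Ttool',R.inv().apply(o['torque']).round(2))
info()
v=[511.1,80.2,.105,.66];P,x,y,z=frame(v);M=P+95*z
print('M in tool',(T.T@(M-p)).round(1))
E
python3 f.py
```

```text
Ftool [ 1.3 -1.4  1.9] Ttool [0.52 0.92 0.04]
15.35 p [434.   73.6 233.7] x [-0.701  0.433 -0.567] y [0.287 0.898 0.333] z [ 0.653  0.071 -0.754] q [-0.51 -0.18 -0.    2.57  1.28  0.27 -0.54] F [-0.  -0.6 -2.6] T [-0.07  1.06 -0.02] gap 23.0 64.5
M in tool [ 0.2 -1.9 30.3]
```

Emit:
carry_out(deltas=[{"hand": 0, "slide": [0, 0, 2], "yaw": 0}, {"hand": 0, "slide": [0, 0, 4], "yaw": 0}, {"hand": 0, "slide": [0, 0, 6], "yaw": 0}, {"hand": 0, "slide": [0, 0, 6], "yaw": 0}])

```text
t: 15.75
tcp_pos: [438.0, 73.8, 229.2]
tcp_rot: [0.333, 0.197, 0.916, 0.11]
force: [-4.0, -2.1, 2.3]
finger_gap: 22.5
grip_force: 65.7
```

```bash
python3 f.py
```

```text
Ftool [ 0.6 -2.2 -4.5] Ttool [ 0.89  0.81 -0.02]
15.75 p [438.   73.8 229.2] x [-0.701  0.434 -0.567] y [0.287 0.898 0.333] z [ 0.653  0.07  -0.754] q [-0.47 -0.16 -0.02  2.57  1.36  0.25 -0.62] F [-4.  -2.1  2.3] T [-0.41  1.11 -0.22] gap 22.5 65.7
M in tool [ 0.3 -1.8 24.4]
```

Emit:
carry_out(deltas=[{"hand": 0, "slide": [0, 0, 1], "yaw": 0}, {"hand": 0, "slide": [0, 0, 2], "yaw": 0}, {"hand": 0, "slide": [0, 0, 3], "yaw": 0}])

```text
t: 16.05
tcp_pos: [439.8, 74.0, 227.0]
tcp_rot: [0.333, 0.197, 0.916, 0.11]
force: [-5.3, -3.9, 3.3]
finger_gap: 23.0
grip_force: 66.1
```

```bash
python3 f.py
python3 - <<'E'
from h import *
i=imaging.get_image('wrist')[:,:,::-1];b=imaging.get_image('side')[:,:,::-1]; a=imaging.get_image('scene')[:,:,::-1]
f=lambda i,x,y,w,h:cv2.resize(np.ascontiguousarray(i[y:y+h,x:x+w]),(400,300),interpolation=cv2.INTER_CUBIC)
cv2.imwrite('pics/w5.png',np.vstack([np.hstack([f(i,180,90,200,150),f(b,340,155,100,75)]),np.hstack([f(a,200,210,100,75),f(b,300,140,160,120)])]))
E
```

```text
Ftool [ 0.1 -3.9 -6.3] Ttool [ 1.2   0.77 -0.04]
16.05 p [439.8  74.  227. ] x [-0.701  0.434 -0.567] y [0.287 0.898 0.333] z [ 0.653  0.07  -0.754] q [-0.45 -0.15 -0.04  2.57  1.41  0.25 -0.66] F [-5.3 -3.9  3.3] T [-0.64  1.21 -0.39] gap 23.0 66.1
M in tool [ 0.3 -1.7 21.5]
```

View pics/w5.png

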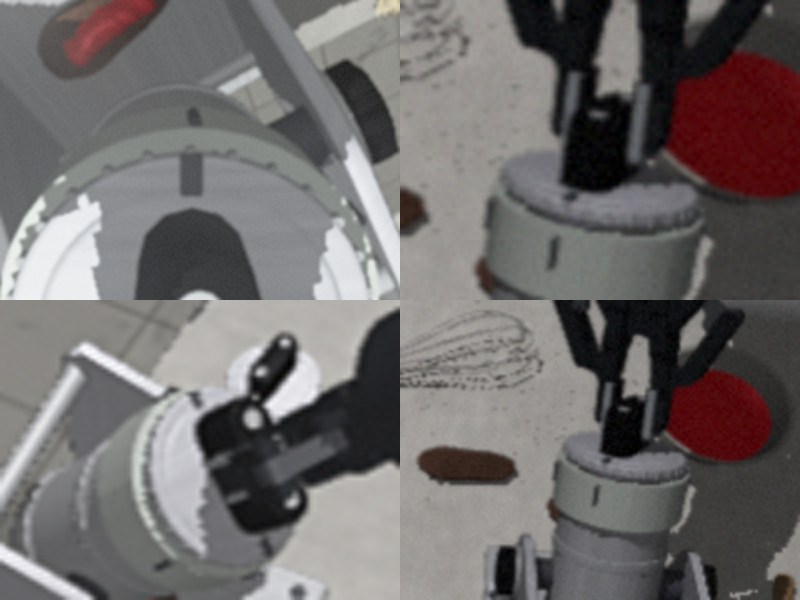

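Picture w5 shows the flange just above the lip and the lugs in the gaps. The cap's mark at (192,172) lines up with the collar mark at (195,117), so I'm continuing to push in.

Emit:
carry_out(deltas=[{"hand": 0, "slide": [0, -0.7, 1], "yaw": 0}, {"hand": 0, "slide": [0, -0.7, 2], "yaw": 0}, {"hand": 0, "slide": [0, -0.7, 3], "yaw": 0}, {"hand": 0, "slide": [0, -0.7, 4], "yaw": 0}, {"hand": 0, "slide": [0, -0.7, 4], "yaw": 0}])

```text
t: 16.7
tcp_pos: [442.3, 73.4, 224.9]
tcp_rot: [0.334, 0.197, 0.915, 0.11]
force: [-26.8, -6.5, 30.8]
finger_gap: 23.0
grip_force: 72.1
```

```bash
python3 f.py
```

```text
Ftool [ -1.6  -3.3 -41.2] Ttool [ 2.45  0.66 -0.13]
16.7 p [442.3  73.4 224.9] x [-0.699  0.434 -0.569] y [0.286 0.898 0.333] z [ 0.655  0.07  -0.752] q [-0.42 -0.13 -0.06  2.57  1.47  0.24 -0.72] F [-26.8  -6.5  30.8] T [-1.61  1.64 -1.07] gap 23.0 72.1
M in tool [ 1.1 -1.2 18.3]
```

Emit:
carry_out(deltas=[{"hand": 0, "slide": [0, 0, -1.2], "yaw": 0}, {"hand": 0, "slide": [0, 0, -1.2], "yaw": 4}, {"hand": 0, "slide": [0, 0, -1.2], "yaw": 8}, {"hand": 0, "slide": [0, 0, -1.2], "yaw": 12}])

```text
t: 17.1
tcp_pos: [442.2, 72.8, 225.6]
tcp_rot: [0.321, 0.293, 0.889, 0.144]
force: [-7.5, -7.3, 11.9]
finger_gap: 23.4
grip_force: 63.9
```

```bash
python3 f.py
```

```text
Ftool [ -5.6  -3.7 -14.4] Ttool [ 1.76 -0.85 -0.3 ]
17.1 p [442.2  72.8 225.6] x [-0.622  0.614 -0.486] y [0.429 0.786 0.445] z [ 0.655  0.069 -0.752] q [-0.41 -0.14 -0.07  2.57  1.45  0.24 -0.91] F [-7.5 -7.3 11.9] T [-1.66  0.39 -1.01] gap 23.4 63.9
M in tool [ 1.6 -1.2 19. ]
```

Emit:
carry_out(deltas=[{"hand": 0, "slide": [0, 0, 0], "yaw": 5}, {"hand": 0, "slide": [0, 0, 0], "yaw": 10}, {"hand": 0, "slide": [0, 0, 0], "yaw": 15}, {"hand": 0, "slide": [0, 0, 0], "yaw": 20}, {"hand": 0, "slide": [0, 0, 0], "yaw": 25}])

```text
t: 17.6
tcp_pos: [442.4, 73.0, 226.0]
tcp_rot: [0.282, 0.479, 0.804, 0.211]
force: [-11.4, -6.2, 15.4]
finger_gap: 22.8
grip_force: 65.5
```

```bash
python3 f.py
```

```text
Ftool [ -5.1  -0.8 -19.5] Ttool [ 1.35 -1.29 -0.54]
17.6 p [442.4  73.  226. ] x [-0.383  0.889 -0.252] y [0.651 0.453 0.609] z [ 0.656  0.069 -0.752] q [-0.4  -0.14 -0.07  2.57  1.45  0.24 -1.35] F [-11.4  -6.2  15.4] T [-1.71  0.58 -0.72] gap 22.8 65.5
M in tool [ 0.8 -2.2 19.1]
```

Emit:
carry_out(deltas=[{"hand": 0, "slide": [0, 0, 0], "yaw": 5}, {"hand": 0, "slide": [0, 0, 0], "yaw": 10}, {"hand": 0, "slide": [0, 0, 0], "yaw": 15}, {"hand": 0, "slide": [0, 0, 0], "yaw": 20}, {"hand": 0, "slide": [0, 0, 0], "yaw": 24}, {"hand": 0, "slide": [0, 0, 0], "yaw": 24}])

```text
t: 18.2
tcp_pos: [442.0, 73.4, 225.8]
tcp_rot: [0.232, 0.634, 0.688, 0.265]
force: [-15.2, 0.9, 15.9]
finger_gap: 23.2
grip_force: 65.0
```

```bash
python3 f.py
```

```text
Ftool [  2.5  -0.9 -21.9] Ttool [ 1.62  0.15 -0.07]
18.2 p [442.   73.4 225.8] x [-0.087  0.996  0.017] y [0.75  0.055 0.659] z [ 0.655  0.07  -0.752] q [-0.4  -0.13 -0.08  2.57  1.45  0.23 -1.77] F [-15.2   0.9  15.9] T [-0.07  1.62  0.18] gap 23.2 65.0
M in tool [-0.6 -1.9 19.2]
```

Emit:
carry_out(deltas=[{"hand": 0, "slide": [0, 0, 0], "yaw": 2}, {"hand": 0, "slide": [0, 0, 0], "yaw": 4}, {"hand": 0, "slide": [0, 0, 0], "yaw": 4}])

```text
t: 18.5
tcp_pos: [440.8, 73.9, 224.8]
tcp_rot: [0.222, 0.657, 0.667, 0.272]
force: [-18.7, -4.0, 16.4]
finger_gap: 22.8
grip_force: 69.0
```

```bash
python3 f.py
```

```text
Ftool [ -2.2  -3.3 -24.9] Ttool [ 1.95 -1.27 -0.98]
18.5 p [440.8  73.9 224.8] x [-0.038  0.997  0.061] y [ 0.756 -0.012  0.655] z [ 0.654  0.071 -0.753] q [-0.4  -0.13 -0.08  2.57  1.45  0.23 -1.84] F [-18.7  -4.   16.4] T [-1.67  1.89  0.02] gap 22.8 69.0
M in tool [-1.1 -0.3 19.2]
```

Emit:
carry_out(deltas=[{"hand": 0, "slide": [0, 0, -1], "yaw": -2}, {"hand": 0, "slide": [0, 0, -3], "yaw": -3}, {"hand": 0, "slide": [0, 0, -5], "yaw": -3}, {"hand": 0, "slide": [0, 0, -5.5], "yaw": -3}, {"hand": 0, "slide": [0, 0, -5.5], "yaw": -3}])

```text
t: 19.0
tcp_pos: [437.3, 74.7, 227.9]
tcp_rot: [0.228, 0.639, 0.685, 0.266]
force: [10.1, 4.9, -17.2]
finger_gap: 22.9
grip_force: 61.7
```

```bash
python3 f.py
```

```text
Ftool [ 3.6 -3.4 19.9] Ttool [ 1.77  0.36 -0.15]
19.0 p [437.3  74.7 227.9] x [-0.079  0.996  0.028] y [0.755 0.041 0.655] z [ 0.651  0.073 -0.755] q [-0.39 -0.15 -0.09  2.56  1.37  0.23 -1.7 ] F [ 10.1   4.9 -17.2] T [0.03 1.76 0.4 ] gap 22.9 61.7
M in tool [-2.4  0.2 23.7]
```

Emit:
carry_out(deltas=[{"hand": 0.25, "slide": [0, 0, 1], "yaw": 0}, {"hand": 0.5, "slide": [0, 0, 0], "yaw": 0}, {"hand": 0.6, "slide": [0, 0, 0], "yaw": 0}, {"hand": 0.7, "slide": [0, 0, 0], "yaw": 0}])

```text
t: 19.4
tcp_pos: [438.3, 73.7, 229.6]
tcp_rot: [0.229, 0.64, 0.683, 0.267]
force: [1.0, 0.4, -0.0]
finger_gap: 59.7
grip_force: 0.0
```

```bash
python3 f.py
python3 - <<'E'
from h import *
i=imaging.get_image('wrist')[:,:,::-1];b=imaging.get_image('side')[:,:,::-1]; a=imaging.get_image('scene')[:,:,::-1]
f=lambda i,x,y,w,h:cv2.resize(np.ascontiguousarray(i[y:y+h,x:x+w]),(400,300),interpolation=cv2.INTER_CUBIC)
cv2.imwrite('pics/w6.png',np.vstack([np.hstack([f(i,140,110,280,210),f(b,340,155,100,75)]),np.hstack([f(a,200,210,100,75),f(b,300,140,160,120)])]))
E
```

```text
Ftool [0.4 0.7 0.7] Ttool [ 0.66  0.   -0.01]
19.4 p [438.3  73.7 229.6] x [-0.076  0.997  0.028] y [0.752 0.039 0.658] z [ 0.654  0.071 -0.753] q [-0.39 -0.15 -0.09  2.56  1.37  0.24 -1.7 ] F [ 1.   0.4 -0. ] T [-0.05  0.66  0.03] gap 59.7 0.0
M in tool [-1.3 -1.7 24.4]
```

View pics/w6.png

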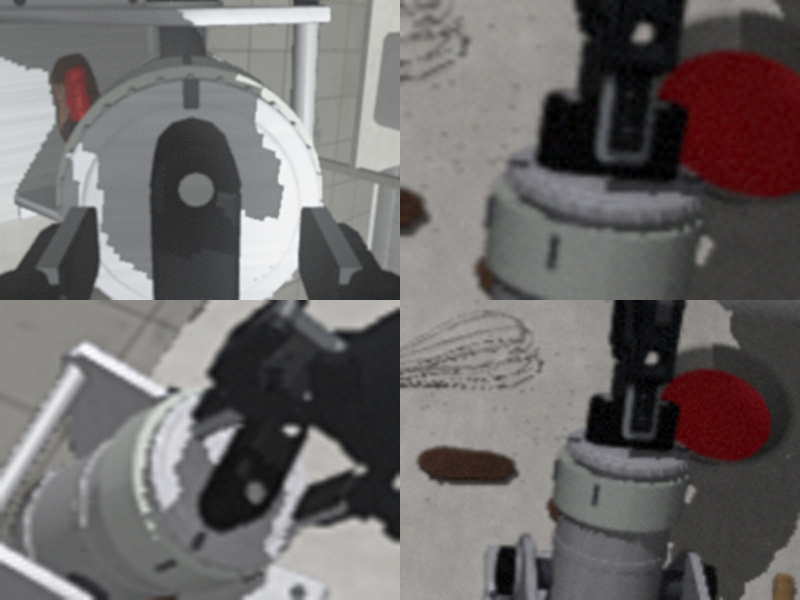

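Picture w6 shows the cap turned with its bar across the stand and the flange sprung up. It rose 4.5 mm under release and then resisted an 18 N pull, so it's locked. Now swinging it up with the robot-side finger against the bar, hand open.

Emit:
carry_out(deltas=[{"hand": 1, "slide": [0, 0, -3], "yaw": 0}, {"hand": 1, "slide": [0, 8, -3], "yaw": 0}, {"hand": 1, "slide": [0, 16, -3], "yaw": 0}, {"hand": 1, "slide": [0, 24, -3], "yaw": 0}, {"hand": 1, "slide": [0, 30, -3], "yaw": 0}, {"hand": 1, "slide": [0, 36, -3], "yaw": 0}])

```text
t: 20.15
tcp_pos: [462.6, 74.5, 254.4]
tcp_rot: [0.229, 0.64, 0.684, 0.266]
force: [-5.7, -0.1, -1.1]
finger_gap: 85.3
grip_force: 2.5
```

```bash
python3 f.py
```

```text
Ftool [ 0.3 -5.1 -2.9] Ttool [1.78 0.12 0.02]
20.15 p [462.6  74.5 254.4] x [-0.076  0.997  0.028] y [0.754 0.039 0.656] z [ 0.653  0.071 -0.754] q [-0.42 -0.16 -0.02  2.48  1.04  0.25 -1.32] F [-5.7 -0.1 -1.1] T [-0.04  1.78  0.11] gap 85.3 2.5
M in tool [ -0.9 -36.3  27.3]
```

In contact. Following the arc.

Emit:
carry_out(deltas=[{"hand": 1, "slide": [0, 7, 0.5], "yaw": 0}, {"hand": 1, "slide": [0, 14, 1], "yaw": 0}, {"hand": 1, "slide": [1, 21, 2], "yaw": 0}, {"hand": 1, "slide": [1, 28, 3], "yaw": 0}, {"hand": 1, "slide": [1, 34, 4], "yaw": 0}, {"hand": 1, "slide": [1.5, 41, 5], "yaw": 0}])

```text
t: 20.75
tcp_pos: [495.0, 76.6, 275.5]
tcp_rot: [0.228, 0.641, 0.684, 0.263]
force: [-5.5, -1.4, -8.3]
finger_gap: 85.4
grip_force: 3.9
```

```bash
python3 f.py
```

```text
Ftool [-1.2 -9.6  2.7] Ttool [ 2.61 -0.4  -0.08]
20.75 p [495.   76.6 275.5] x [-0.074  0.997  0.026] y [0.757 0.04  0.653] z [ 0.65   0.068 -0.757] q [-0.49 -0.14  0.08  2.4   0.84  0.28 -1.09] F [-5.5 -1.4 -8.3] T [-0.54  2.58 -0.13] gap 85.4 3.9
M in tool [ -1.1 -74.5  22.2]
```

Emit:
carry_out(deltas=[{"hand": 1, "slide": [0, 6, 3], "yaw": 0}, {"hand": 1, "slide": [0, 12, 6], "yaw": 0}, {"hand": 1, "slide": [0, 18, 9], "yaw": 0}, {"hand": 1, "slide": [1, 24, 12], "yaw": 0}, {"hand": 1, "slide": [1, 28, 14], "yaw": 0}, {"hand": 1, "slide": [1, 32, 16], "yaw": 0}])

```text
t: 21.35
tcp_pos: [530.4, 79.7, 285.5]
tcp_rot: [0.229, 0.641, 0.683, 0.264]
force: [-7.0, -5.3, 0.3]
finger_gap: 85.6
grip_force: 3.9
```

```bash
python3 f.py
python3 - <<'E'
from h import *
cv2.imwrite('pics/s7.png',imaging.get_image('scene')[:,:,::-1]);cv2.imwrite('pics/d7.png',imaging.get_image('side')[:,:,::-1])
E
```

```text
Ftool [-4.8 -5.3 -5.2] Ttool [ 2.05 -0.79 -0.17]
21.35 p [530.4  79.7 285.5] x [-0.074  0.997  0.026] y [0.755 0.039 0.654] z [ 0.651  0.068 -0.756] q [-0.52 -0.09  0.14  2.33  0.75  0.28 -0.97] F [-7.  -5.3  0.3] T [-0.86  2.01 -0.33] gap 85.6 3.9
M in tool [  -1.9 -107.9    6.4]
```

Emit:
carry_out(deltas=[{"hand": 1, "slide": [0, 3, 2.6], "yaw": 0}, {"hand": 1, "slide": [0, 6, 5.2], "yaw": 0}, {"hand": 1, "slide": [0, 9, 7.8], "yaw": 0}, {"hand": 1, "slide": [0, 9, 7.8], "yaw": 0}])

```text
t: 21.85
tcp_pos: [543.1, 81.1, 286.5]
tcp_rot: [0.229, 0.641, 0.683, 0.265]
force: [-5.2, -3.4, 2.4]
finger_gap: 85.1
grip_force: 2.3
```

```bash
python3 f.py
```

```text
Ftool [-3.  -2.5 -5.5] Ttool [ 1.28 -0.64 -0.15]
21.85 p [543.1  81.1 286.5] x [-0.074  0.997  0.027] y [0.754 0.038 0.655] z [ 0.652  0.069 -0.755] q [-0.52 -0.07  0.15  2.31  0.73  0.27 -0.94] F [-5.2 -3.4  2.4] T [-0.68  1.24 -0.27] gap 85.1 2.3
M in tool [  -2.3 -118.2   -1.5]
```

Emit:
carry_out(deltas=[{"hand": 1, "slide": [0, 2, 1.7], "yaw": 0}, {"hand": 1, "slide": [0, 4, 3.4], "yaw": 0}, {"hand": 1, "slide": [0, 5.5, 4.8], "yaw": 0}, {"hand": 1, "slide": [0, 5.5, 4.8], "yaw": 0}])

```text
t: 22.25
tcp_pos: [547.8, 81.1, 286.1]
tcp_rot: [0.229, 0.641, 0.683, 0.264]
force: [-45.0, -7.9, 35.2]
finger_gap: 85.5
grip_force: 24.4
```

```bash
python3 f.py
```

```text
Ftool [ -3.6 -11.3 -56.4] Ttool [ 5.38 -0.77 -0.17]
22.25 p [547.8  81.1 286.1] x [-0.073  0.997  0.026] y [0.755 0.039 0.654] z [ 0.651  0.068 -0.756] q [-0.52 -0.06  0.16  2.3   0.72  0.26 -0.93] F [-45.   -7.9  35.2] T [-1.09  5.32 -0.23] gap 85.5 24.4
M in tool [  -2.  -121.6   -4.6]
```

Hard stop reached (45 N), so the barrel is against the brace. Retreating.

Emit:
carry_out(deltas=[{"hand": 1, "slide": [0, -3, -8], "yaw": 0}, {"hand": 1, "slide": [0, -3, -25], "yaw": 0}, {"hand": 1, "slide": [0, -3, -60], "yaw": 0}, {"hand": 1, "slide": [0, -3, -100], "yaw": 0}, {"hand": 1, "slide": [0, -3, -140], "yaw": 0}, {"hand": 1, "slide": [0, -3, -140], "yaw": 0}])

```text
t: 22.85
tcp_pos: [456.2, 73.5, 395.5]
tcp_rot: [0.23, 0.639, 0.683, 0.27]
force: [0.7, 1.4, 0.4]
finger_gap: 85.5
grip_force: 0.0
```

```bash
python3 f.py
python3 - <<'E'
from h import *
s=imaging.calibration('scene');d=imaging.calibration('side')
a=imaging.get_image('scene')[:,:,::-1].copy();b=imaging.get_image('side')[:,:,::-1].copy()
v=[511.1,80.2,.105,0.0];A=np.arange(0,360,6)
o=[]
for c,i in((s,a),(d,b)):
    # bar top: dark; compare predicted stud brightness & tilt: predicted bar-top ends
    t=proj(c,mp(v,[90,-90],20,47)); m=proj(c,mp(v,[0],0,47))[0]
    x0,y0=int(m[0])-50,int(m[1])-37;im=cv2.resize(np.ascontiguousarray(i[y0:y0+75,x0:x0+100]),None,fx=4,fy=4,interpolation=cv2.INTER_CUBIC)
    for P,col in((proj(c,mp(v,A,43,13)),(0,0,255)),(t,(0,255,0)),(proj(c,mp(v,A,47,0)),(255,0,0))):
        for q in P:cv2.circle(im,(int((q[0]-x0+.5)*4),int((q[1]-y0+.5)*4)),1,col,-1)
    o.append(im)
cv2.imwrite('pics/end.png',np.hstack(o))
E
```

```text
Ftool [1.4 0.8 0.3] Ttool [ 0.67 -0.01 -0.  ]
22.85 p [456.2  73.5 395.5] x [-0.077  0.996  0.031] y [0.749 0.037 0.662] z [ 0.658  0.075 -0.749] q [-0.62 -0.38  0.1   2.23  0.5   0.66 -0.74] F [0.7 1.4 0.4] T [-0.06  0.67  0.01] gap 85.5 0.0
M in tool [  -5.  -124.9  137. ]
```

I've used all my picture views, so I'll check numerically from the studs on the bar.

Run:
```python
from h import *
for n in('scene','side'):
    c=imaging.calibration(n);g=cv2.cvtColor(imaging.get_image(n),cv2.COLOR_RGB2GRAY)
    for L in(0,.06,.15):
        v=[511.1,80.2,.105,L];print(n,L,'pred studs',proj(c,mp(v,[90,-90],20,47)).round(1).tolist())
    m=proj(c,mp([511.1,80.2,.105,0],[0],0,47))[0];x0,y0=int(m[0])-22,int(m[1])-22
    k=g[y0:y0+44,x0:x0+44]; th=cv2.morphologyEx(k,cv2.MORPH_TOPHAT,np.ones((9,9),np.uint8))
    N,l,S,C=cv2.connectedComponentsWithStats((th>60).astype(np.uint8))
    print([( (C[i]+(x0,y0)).round(1).tolist(),int(S[i,4])) for i in range(1,N) if S[i,4]>3])
```

```text
scene 0 pred studs [[218.2, 232.6], [227.6, 216.3]]
scene 0.06 pred studs [[222.5, 234.0], [231.8, 217.6]]
scene 0.15 pred studs [[229.1, 236.5], [238.2, 220.0]]
[([227.5, 216.1], 22), ([210.8, 226.3], 78), ([236.7, 221.2], 10), ([217.5, 232.0], 26), ([211.5, 239.5], 4), ([206.1, 243.4], 25), ([225.8, 244.4], 8)]
side 0 pred studs [[413.2, 215.5], [388.4, 214.0]]
side 0.06 pred studs [[412.7, 211.0], [388.1, 209.5]]
side 0.15 pred studs [[411.9, 204.8], [387.5, 203.3]]
[([407.0, 207.5], 13), ([378.7, 212.6], 16), ([387.0, 213.8], 21), ([411.9, 215.9], 22), ([419.9, 223.5], 48), ([378.7, 228.3], 6), ([397.0, 234.2], 60)]
```

The studs match an upright barrel with a locked cap to within about 1 px in both views. Handing in.

```bash
python3 -c "
from workcell import robot
print(robot.finish_job())"
```

```text
the job is handed in; nothing more can be done
None
```

I fitted and locked the cap while the barrel still leaned about 0.66 rad, swung the barrel upright against its brace, let go, and handed the job in after about 23 s; the hand-in returned no verdict.

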